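# Set and lock the thickness dial of a vegetable slicer

## Task

Set the vegetable slicer for the chips: with a fingertip, flick the edge of its yellow toothed thickness dial round until the dial clicks to rest with its red mark at the white arrow on the rail, then push the blue lock slide fully home into the dial so that the setting cannot slip. Only touch and push: leave the slicer standing where it is (do not lift it or shove it along the worktop), and do not disturb the things around it.

Things in the scene. Friction and masses are not known exactly. Their poses are not given: they have to be found in the camera images.
- slicer: loose black and steel vegetable slicer (mandoline), 0.9 kg, flat on rubber feet; frame 116 mm wide (x), 350 mm long (y), rails 34 mm high. Origin on the worktop under its middle. Its y axis runs along it towards the grip and ramp end; its -x side faces the robot and carries the dial and the lock slide; z up. It slides if pushed sideways with more than about 8 N.
- dial_centre (a point): on the upright axis of the yellow dial, half-way up its teeth, 23 mm above the worktop; fixed to the slicer, with its axes. Eight round teeth 7 mm thick, centres 25.5 mm and tips 29 mm from the axis; root disc 18 mm in radius; all from 16 to 30 mm above the worktop. Rail 34 mm away at +x, lock slide at -y, open at -x (free worktop beyond 18 mm from the axis).
- dial_edge (a point): point of the tip circle of the dial on its open -x side, 29 mm from the axis, 23 mm above the worktop; fixed to the slicer, with its axes. At every click a gap between two teeth stands here, with tooth centres 9.8 mm to either side along y; pushing a tooth past here towards +y by half a click or more advances the dial one click
- arrow_tip (a point): tip of the white arrow on top of the rail, on the slicer's +x side of the dial, pointing at the dial
- red_mark (a point): middle of the red bar on the dial's top face, 12.5 mm from its axis, 31 mm above the worktop; turns with the dial. The six other settings have black bars
- dial (a joint): angle of the dial, rad, 0 to 4.71; grows clockwise seen from above (the edge at the slicer's -x side then moves to the slicer's +y). Rests only on clicks, every 0.785 from 0; starts on click 0 to 3. Red mark at the arrow: 3.927 (fifth click). A spring detent gives way at about 3 N on a tooth; past half-way the dial snaps on to the next click by itself. Each click lowers the ramp 1 mm.
- lock_slide (a joint): travel of the lock slide, m: 0 drawn back (start 0 to 0.001), 0.010 fully home, tongue between two teeth of the dial; grows as it is pushed along the slicer's +y with about 1 N; stays where left. Stops against a tooth if the dial is not on a click; when home the dial cannot turn.
- lock_tab (a point): middle of the push face of the blue lock slide's upright tab, 34 mm above the worktop, with the slicer's axes; the face looks to the slicer's -y, is 20 mm wide (x) and reaches from 16 to 42 mm above the worktop. It moves with the slide; push it towards +y. Behind it free worktop beyond 5 mm.
- food_guard: black round hand guard with a knob, 90 mm wide, 61 mm high, stands on short steel pins; bystander, origin at the centre of its underside
- red_bowl: red plastic bowl, 172 mm wide, 66 mm high; bystander, origin at the centre of its underside
- fish_tin: flat food tin, 86 mm wide, 40 mm high; bystander, origin at the centre of its underside
- spice_jar: small jar with dark lid, 48 mm wide, 70 mm high; bystander, origin at the centre of its underside
- dish_brush: wooden dish brush, 61 x 154 x 46 mm; bystander, origin at the centre of its underside

How it is judged:
On the way, in this order (a step that is already met when the one before it is completed fails the run):
1. the dial rests on the click with the red mark at the arrow, while the lock slide is still drawn back (value of joint dial between 3.78699 and 4.06699 rad and velocity of joint dial between -0.1 and 0.1 rad/s and value of joint lock_slide below 0.004 m), for 0.2 s.
2. the lock slide is pushed fully home into the dial (value of joint dial between 3.78699 and 4.06699 rad and value of joint lock_slide above 0.0085 m), for 0.2 s.
At the end, for the whole second after the job is handed in: the dial rests within 0.14 rad (8 degrees) of the click with the red mark at the arrow (3.927 rad), the lock slide is home (more than 8.5 of 10 mm), and the slicer stands flat and still within 40 mm of where it was (all of step 2 and velocity of joint dial between -0.1 and 0.1 rad/s and linear speed of slicer below 0.01 m/s and angle between slicer's own z axis and vertical below 0.05 rad and distance of slicer from where it was at the start of the episode below 0.04 m); the robot touches nothing.
It fails at once if the slicer is lifted or tipped (more than 15 mm up, or 0.15 rad), or shoved more than 40 mm (height (world z) of slicer above 0.015 m or angle between slicer's own z axis and vertical above 0.15 rad or distance of slicer from where it was at the start of the episode above 0.04 m).
It fails at once if a bystander is lifted or moved more than 30 mm (distance of any of food_guard, red_bowl, fish_tin, spice_jar, dish_brush from where it was at the start of the episode above 0.03 m).
It also fails if it takes over 54 s, if anything falls off the work surface, if the arm or the gripper's body presses on something with over 40 N, if the wrist force passes 120 N, or if a joint passes its speed limit or range.

## Robot

A 6-joint arm with a two-finger parallel gripper is mounted at the origin on a cart in front of the work surface, level with it; the furniture and walls round the work are solid. World frame = base frame: x ahead of the robot, y to its left, z up, the work surface at z = 0. Lengths are in m, angles in rad, forces in N, time in s.
With the tool pointing down it reaches from about 0.425 to 0.95 m from the base axis. Payload 3.5 kg.
Tool frame: the origin (TCP) lies at the very end of the fingers, on their centre line; the grasp point (between the pads) lies 19 mm behind it (ctrl.grip_point_offset is the distance from the TCP to the grasp point, in m); z points along the fingers, y is the line along which they close (so a half turn about z gives the same grasp; the last joint's range is limited). The gripper opens to 85 mm and grips with 20 to 120 N. Pads are 22 mm wide; open, the fingers measure 114 mm over their backs; the gripper's body (76 mm by 85 mm) begins 54 mm behind the grasp point. The pads swing forward as they close: fully open they stand 13 mm farther back than shut.
Start: joints at [-1.295, 0.286, 1.577, -0, 1.279, -0.15], TCP at [0.279, -0.615, 0.231] pointing down, gripper open.
Joint ranges: [-2.77, 2.77], [-0.9, 2.22], [0.21, 2.48], [-1.53, 4.67], [0.24, 2.81], [-2.84, 2.84]. Speed limits (rad/s): [2.79, 2.79, 3.14, 3.14, 3.14, 3.14].

## Interface

Orientations are given as a unit quaternion [x, y, z, w].
In Python, from plant import telemetry, vision, ctrl gives the robot as it stands.
- The arm moves only by the tool arm_command, never from a script. Its argument "series" is one flat list of numbers, 7 for each row, row after row: the shift along the tool's x, y, z in cm, then the turn, a rotation vector about the tool's x, y, z in degrees, then the closure, from 0 (fully open) to 1 (shut). A call has 1 to 10 rows; each row is the pose to reach, as a shift and turn from the pose commanded when the call began, along the tool's axes at that moment; what a row does not reach only later rows make up. A row lasts 1/12 s, in which the tool goes at most 41.7 mm and 7.16 degrees, less where a joint would pass 70% of its speed; a pose out of reach is approached as far as the arm can. A call with a gripper value outside its range is refused whole. The fingers move at their own pace and stop on an object; "force" is the grip in N (left out, the last holds). Time passes only in rows, so rows that repeat a pose let the fingers close. It gives the time, the measured TCP pose, the force, the opening and the grip force at its end, in the units of the state.
- telemetry.get_state(): the state, without advancing time (a new reading comes with each control period).
- vision.read_camera(name): name is "side" or "top"; returns a dict with "color" (420x560x3 uint8, blue, green, red), "K" (3x3 intrinsics, pixels), "rvec" (rotation vector, rad) and "tvec" (3), from world to camera coordinates, as OpenCV has them. Camera axes: x right, y down, z forward; pixel columns grow to the right and rows downward; lengths in m; the calibration is good to about 2 mm. A picture is of the moment at which its call begins. There is no depth.
- ctrl.sign_off(): hands the job in; it is judged then, once.
The state is a dict: "time": time; "qpos": joint angles; "dq": joint speeds; "joint_efforts": joint torques, N m; "eef_pos": TCP position; "tcp_rot": TCP orientation; "contact_force": force on the tool from outside, world axes, zero at the start; "wrist_torque": the same for the moment, N m; "opening": opening from 0.0 (shut) to 1.0 (fully open); "finger_force": force on a finger pad.
Only numpy, scipy, OpenCV 4.12 (cv2) and the standard library are available. Lean on these libraries where they do the work, as an engineer would, in place of code of your own. Each camera call takes 0.05 s, during which the arm holds its last target. There are 200 camera calls.

## Working session

There is one attempt and no reset: what is moved stays moved. The work goes in short steps, Python scripts to look and compute and a tool call to move; the robot and the scene stay as the last step left them, time stands still between calls to the robot, and variables do not carry over. Pictures are saved under pics/ and viewed, at most 10 in all, crops included, and the job is handed in when it is done.

Besides the shell and the picture viewer there is one more tool, called as name(argument=value, ...), one argument or row to a line, values as JSON. arm_command: Moves the arm, as the interface text tells. Its arguments: {"type":"object","properties":{"series":{"type":"array","items":{"type":"number"}},"force":{"type":"number"}},"required":["series"]}

```bash
mkdir -p pics; ls
cat > h.py <<'E'
import numpy as np, cv2
from plant import telemetry, vision, ctrl
def ray(c,px,z):
    R=cv2.Rodrigues(np.array(c["rvec"],float))[0];t=np.array(c["tvec"],float).ravel()
    o=-R.T@t
    p=cv2.undistortPoints(np.array([[px]],float),np.array(c["K"],float),None)[0,0]
    d=R.T@np.array([p[0],p[1],1]); return o+d*(z-o[2])/d[2]
def proj(c,P):
    return cv2.projectPoints(np.array(P,float).reshape(-1,3),np.array(c["rvec"],float),np.array(c["tvec"],float),np.array(c["K"],float),None)[0][:,0]
E
python3 - <<'E'
from h import *
for n in ("top","side"):
    c=vision.read_camera(n); cv2.imwrite(f"pics/{n}0.png",c["color"]); np.save(f"{n}0.npy",c,allow_pickle=True)
    hsv=cv2.cvtColor(c["color"],cv2.COLOR_BGR2HSV)
    for nm,lo,hi in(("yel",(20,120,100),(35,255,255)),("blue",(95,120,60),(130,255,255)),("red",(0,150,80),(6,255,255))):
        m=cv2.inRange(hsv,lo,hi);k,_,s,ce=cv2.connectedComponentsWithStats(m)
        for i in range(1,k):
            if s[i,4]>15: print(n,nm,s[i],ce[i].round(1))
    R=cv2.Rodrigues(np.array(c["rvec"],float))[0];print(-R.T@np.array(c["tvec"]).ravel())
print(telemetry.get_state())
E
```

```text
pics
top yel [199 240  22  22 203] [209.8 250.5]
top yel [345 266   9   8  53] [349.  269.3]
top blue [223 242  10  10  71] [227.6 246.5]
top red [ 347  187   71   70 2281] [377.9 224.2]
top red [372 262  29  33 289] [387.2 277.3]
[ 0.45338793 -0.34335842  1.11490008]
side yel [344 154   9   5  40] [347.9 156. ]
side yel [335 268  31  25 371] [349.3 280.6]
side blue [337 254   8   4  21] [340.4 255.8]
side blue [336 261  11   8  68] [341.4 264.3]
side red [ 262  121   69   38 2067] [295.9 139.3]
side red [335 144  21  13  73] [344.3 149.1]
side red [171 310  18   7  30] [180.5 312.1]
side red [185 323  10  23  62] [190.3 334.3]
[0.59004989 0.4074313  0.70481829]
{'time': 0.1, 'qpos': array([-1.29499581e+00,  2.87079637e-01,  1.57801859e+00, -1.15100164e-05,
        1.27856441e+00, -1.49995767e-01]), 'dq': array([ 6.04408587e-04, -2.41471067e-03, -3.47568410e-03,  1.36449321e-03,
        3.15068953e-04,  2.14974052e-05]), 'joint_efforts': array([-4.80919198e-05, -4.07299018e+01, -2.93700761e+01, -1.79423723e-04,
        3.40937098e-03,  1.17845797e-06]), 'eef_pos': array([ 0.27867353, -0.61415311,  0.23009028]), 'tcp_rot': array([ 9.77421787e-01,  2.11295007e-01, -7.05590340e-05, -1.03260039e-03]), 'contact_force': array([-0.50877031, -0.62875637, -0.31568534]), 'wrist_torque': array([ 0.03532157, -0.00327011,  0.06207121]), 'finger_force': 0.0, 'opening': 1.001992274392526}
```

View pics/top0.png

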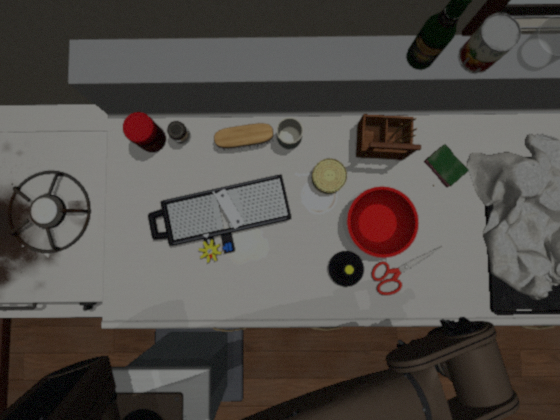

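View pics/side0.png

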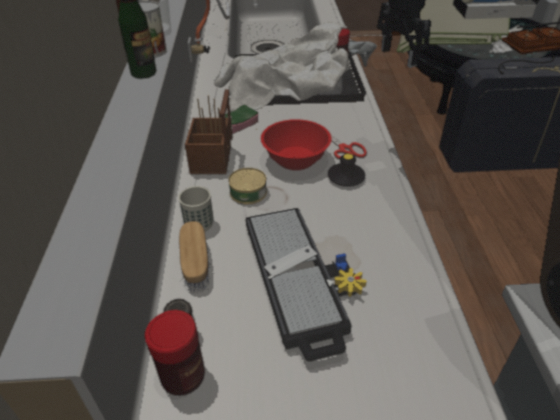

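The top view shows the slicer's grip at the left (155,225), the yellow dial at (210,250) and the blue tab at (228,246). The side view shows the dial at (349,281) and the tab at (341,260). The red mark needs a crop.

Run:
```python
from h import *
ims=[]
for n,(x,y) in (("top",(214,248)),("side",(348,275))):
    c=np.load(f"{n}0.npy",allow_pickle=True).item()
    ims.append(cv2.resize(c["color"][y-24:y+24,x-24:x+24],None,fx=8.3,fy=8.3,interpolation=cv2.INTER_CUBIC))
cv2.imwrite("pics/crop0.png",np.clip(np.hstack(ims)*1.4,0,255).astype(np.uint8))
T=np.load("top0.npy",allow_pickle=True).item();S=np.load("side0.npy",allow_pickle=True).item()
# dial outer circle
for n,c in(("top",T),("side",S)):
    hsv=cv2.cvtColor(c["color"],cv2.COLOR_BGR2HSV);m=cv2.inRange(hsv,(20,110,70),(35,255,255))
    m2=np.zeros_like(m); 
    if n=="top": m2[235:268,193:228]=m[235:268,193:228]
    else: m2[262:300,328:372]=m[262:300,328:372]
    p=np.argwhere(m2)[:,::-1]
    w=np.array([ray(c,q,0.03)[:2] for q in p]); (cc,r)=cv2.minEnclosingCircle(w.astype(np.float32)); print(n,cc,r,w.mean(0))
    mb=cv2.inRange(hsv,(95,120,50),(130,255,255));p=np.argwhere(mb)[:,::-1]
    w=np.array([ray(c,q,0.042)[:2] for q in p]);w=w[np.linalg.norm(w-np.array(cc),axis=1)<.1];print(" blue@42",w.mean(0),w.min(0),w.max(0))
# slicer dark frame
g=cv2.cvtColor(T["color"],cv2.COLOR_BGR2GRAY);m=(g<45).astype(np.uint8);m[:170]=0;m[250:]=0;m[:,:145]=0;m[:,300:]=0
k,l,s,ce=cv2.connectedComponentsWithStats(m);i=1+np.argmax(s[1:,4]);p=np.argwhere(l==i)[:,::-1]
w=np.array([ray(T,q,0.034)[:2] for q in p]).astype(np.float32);r=cv2.minAreaRect(w);print(s[i],r);print(cv2.boxPoints(r))
```

```text
top (0.4420379102230072, -0.16766469180583954) 0.028146477416157722 [ 0.44258059 -0.16631136]
 blue@42 [ 0.45062479 -0.21193579] [ 0.4399159  -0.22292901] [ 0.46185175 -0.20087183]
side (0.4439150393009186, -0.1604413241147995) 0.03190410137176514 [ 0.44512285 -0.15914946]
 blue@42 [ 0.45456111 -0.19607498] [ 0.44600882 -0.21656776] [ 0.46464331 -0.18162807]
[148 192  64  53 682] ((0.5184764862060547, -0.09902377426624298), (0.1121397539973259, 0.1648833006620407), 11.175921440124512)
[[ 0.44749087 -0.02901307]
 [ 0.47944885 -0.19076964]
 [ 0.5894621  -0.16903448]
 [ 0.5575041  -0.00727791]]
```

View pics/crop0.png

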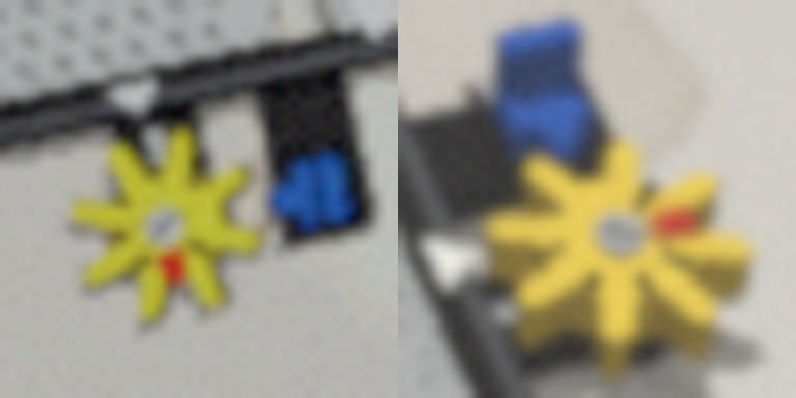

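The red mark stands on the dial's open (-x) side, exactly opposite the arrow. That is click 1, so four clicks are needed. Next I refine the hub and tab positions.

```bash
cat >> h.py <<'E'
def R_():
    from scipy.spatial.transform import Rotation as Ro
    s=telemetry.get_state(); return np.array(s["eef_pos"]),Ro.from_quat(s["tcp_rot"]).as_matrix()
def go(target):
    p,R=R_(); return (R.T@(np.array(target)-p)*100).round(2)
E
python3 - <<'E'
from h import *
T=np.load("top0.npy",allow_pickle=True).item();S=np.load("side0.npy",allow_pickle=True).item()
def tw(a,b):
    A=[]
    for c,p in((T,a),(S,b)):
        o=ray(c,p,1e3*0+0.5);q=ray(c,p,0.);d=(q-o)/np.linalg.norm(q-o);A.append((o,d))
    M=sum(np.eye(3)-np.outer(d,d) for o,d in A);v=sum((np.eye(3)-np.outer(d,d))@o for o,d in A);return np.linalg.solve(M,v)
t=lambda u,v:(190+u/8.3-.5,224+v/8.3-.5); s=lambda u,v:(324+(u-398)/8.3-.5,251+v/8.3-.5)
print("hub",tw(t(165,225),s(620,233)),ray(T,t(165,225),.031),ray(S,s(620,233),.031))
print("red",ray(T,t(173,268),.031),ray(S,s(675,221),.031)); print("arrow",ray(T,t(135,98),.034),ray(S,s(450,255),.034))
# tab top: side view top edge far corners
print("tabtop side",ray(S,s(500,40),.042),ray(S,s(577,27),.042)); print("tab top view right edge",ray(T,t(340,155),.042),ray(T,t(352,215),.042))
g=cv2.imread("pics/top0.png");g=g[160:260,140:300];
E
```

```text
hub [ 0.44147813 -0.1657316   0.0306428 ] [ 0.44119348 -0.16572864  0.031     ] [ 0.44184806 -0.16547623  0.031     ]
red [ 0.42844567 -0.16817194  0.031     ] [ 0.42933436 -0.16808241  0.031     ]
arrow [ 0.47895894 -0.15709091  0.034     ] [ 0.48003254 -0.15918374  0.034     ]
tabtop side [ 0.46199771 -0.21410136  0.042     ] [ 0.44413624 -0.21694204  0.042     ]
tab top view right edge [ 0.46136488 -0.21916278  0.042     ] [ 0.44370629 -0.22270744  0.042     ]
```

arm_command(
  series=[3,-3.7,0.5,0,0,5,1,6,-7.3,1.5,0,0,10,1,9,-11,3,0,0,15,1,12,-14.6,4.5,0,0,20,1,15,-18.2,6,0,0,25,1,18,-21.8,7.5,0,0,30,1,21,-25.4,9,0,0,35,1,24,-29,10.5,0,0,40,1,27.3,-33,11.5,0,0,43,1,27.3,-33,11.5,0,0,43,1],
  force=40,
)

```text
time: 0.93
eef_pos: [0.3838, -0.225, 0.1223]
tcp_rot: [0.987, -0.163, -0.0, -0.0]
contact_force: [0.1, 0.8, -0.1]
opening: 0.002
finger_force: 0.0
```

Run:
```python
from h import *
print(R_())
st=telemetry.get_state();print(st["time"],st["opening"],st["contact_force"],st["qpos"])
ims=[]
for n,(x,y) in (("top",(214,248)),("side",(348,275))):
    c=vision.read_camera(n); ims.append(cv2.resize(c["color"][y-50:y+50,x-50:x+50],None,fx=4,fy=4,interpolation=cv2.INTER_CUBIC))
cv2.imwrite("pics/c1.png",np.clip(np.hstack(ims)*1.4,0,255).astype(np.uint8))
```

```text
(array([ 0.38379257, -0.22504622,  0.12229587]), array([[ 9.46903333e-01, -3.21518191e-01, -3.60505475e-04],
       [-3.21517970e-01, -9.46903311e-01,  5.60556929e-04],
       [-5.21593077e-04, -4.14884236e-04, -9.99999778e-01]]))
0.9333 0.00158276236209501 [ 0.13044674  0.83252264 -0.12437513] [-7.59211052e-01 -1.10668759e-01  2.21519710e+00  1.83992874e-04
  1.03771168e+00  1.13882401e+00]
```

View pics/c1.png

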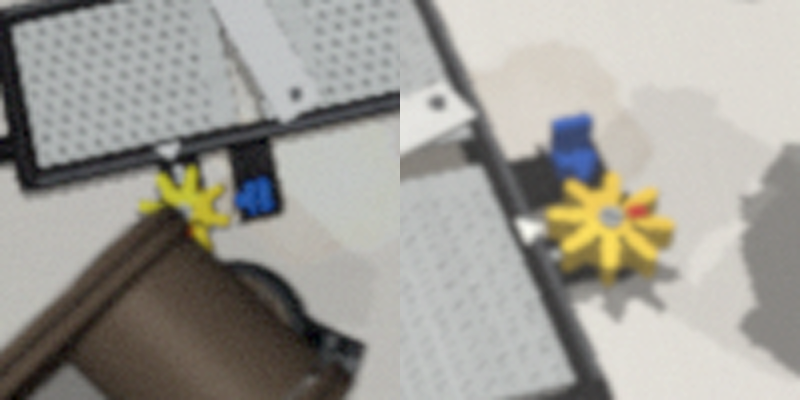

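Both views still show the dial as before; the arm covers part of it in the top view, so the side camera is the one to use. I'll lower the fingertip beside the dial and check its footprint.

arm_command(
  series=[0.4,-2.9,2,0,0,0,1,0.4,-2.9,5,0,0,0,1,0.4,-2.9,8,0,0,0,1,0.4,-2.9,10.4,0,0,0,1,0.4,-2.9,10.4,0,0,0,1,0.4,-2.9,10.4,0,0,0,1],
)

```text
time: 1.53
eef_pos: [0.3962, -0.2006, 0.0183]
tcp_rot: [0.987, -0.162, -0.002, -0.001]
contact_force: [0.8, -0.1, 0.8]
opening: 0.001
finger_force: 0.0
```

```bash
cat >> h.py <<'E'
H=np.array([.4415,-.1656]);a_=np.radians(11.2);X=np.array([np.cos(a_),np.sin(a_)]);Y=np.array([-X[1],X[0]])
def rel():
    p,R=R_(); d=(p[:2]-H)*1e3; return (np.round([d@X,d@Y,p[2]*1e3],1))
def look(name,n="side",x=348,y=275,r=50,f=6):
    c=vision.read_camera(n); cv2.imwrite(name,np.clip(cv2.resize(c["color"][y-r:y+r,x-r:x+r],None,fx=f,fy=f,interpolation=cv2.INTER_CUBIC)*1.4,0,255).astype(np.uint8)); return c
E
python3 -c "
from h import *
print(rel(),telemetry.get_state()['contact_force']);look('pics/c2.png')"
```

```text
[-51.2 -25.5  18.3] [ 0.75112935 -0.11137237  0.82699538]
```

View pics/c2.png

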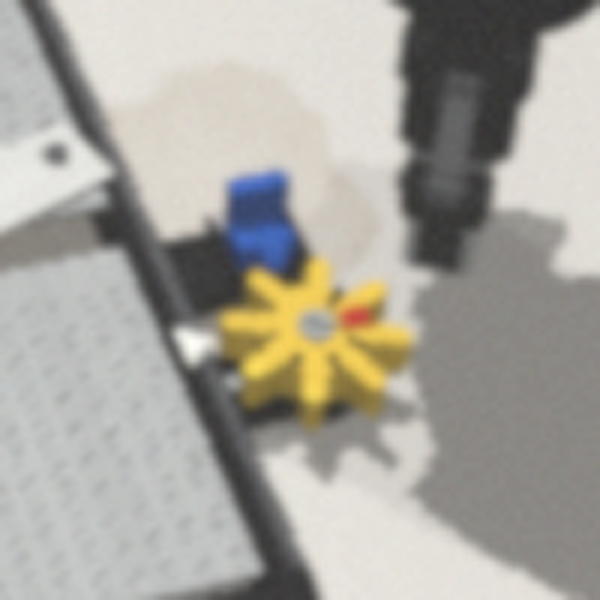

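The view shows the fingertip's lower end at crop (412..465, 260..272), clear of the dial, and narrower than the finger above it. Its footprint follows from casting rays.

Run:
```python
from h import *
S=np.load("side0.npy",allow_pickle=True).item()
for uv,z in(((412,260),.018),((465,272),.018),((408,212),.035),((438,220),.035),((490,205),.035),((405,190),.04)):
    w=ray(S,(298+uv[0]/6-.5,225+uv[1]/6-.5),z); d=(w[:2]-H)*1e3; print(uv,z,(d@X).round(1),(d@Y).round(1))
```

```text
(412, 260) 0.018 -42.7 -27.4
(465, 272) 0.018 -56.8 -18.4
(408, 212) 0.035 -41.6 -32.5
(438, 220) 0.035 -49.3 -26.9
(490, 205) 0.035 -67.4 -28.6
(405, 190) 0.04 -41.9 -37.2
```

The tip is a thin blade, about 18 × 6 mm. Turned with its width along the slicer's x axis, it fits the tooth gap, so I'll turn it now.

arm_command(
  series=[0,0,0,0,0,-7,1,0,0,0,0,0,-14,1,0,0,0,0,0,-21,1,0,0,0,0,0,-28,1,0,0,0,0,0,-30,1,0,0,0,0,0,-30,1],
)

```text
time: 2.08
eef_pos: [0.3987, -0.2026, 0.0218]
tcp_rot: [0.995, 0.099, 0.002, 0.002]
contact_force: [-0.5, 0.0, 0.7]
opening: 0.0
finger_force: 0.0
```

```bash
python3 -c "
from h import *
print(rel(),telemetry.get_state()['contact_force']);p,R=R_();print(np.degrees(np.arctan2(R[1,0],R[0,0])),R[:,2])"
```

```text
[-49.2 -28.   21.8] [-0.50842196  0.00756753  0.67910288]
11.40526035562918 [ 0.00389588 -0.00333255 -0.99998686]
```

arm_command(
  series=[0,0,0.4,0,0,0,1,0.9,-0.2,0.4,0,0,0,1,1.8,-0.4,0.4,0,0,0,1,1.8,-0.8,0.4,0,0,0,1,1.8,-1.3,0.4,0,0,0,1,1.8,-1.7,0.4,0,0,0,1,1.8,-2.1,0.4,0,0,0,1,1.8,-2.5,0.4,0,0,0,1,1.8,-2.8,0.4,0,0,0,1,1.8,-2.8,0.4,0,0,0,1],
)

```text
time: 2.92
eef_pos: [0.4095, -0.1695, 0.0152]
tcp_rot: [0.995, 0.1, -0.0, 0.0]
contact_force: [-2.5, -1.4, -0.8]
opening: -0.0
finger_force: 5.1
```

```bash
python3 -c "
from h import *
print(rel(),telemetry.get_state()['contact_force']);look('pics/c3.png')"
```

```text
[-32.2   2.4  15.2] [-2.52554268 -1.40281757 -0.8090945 ]
```

View pics/c3.png

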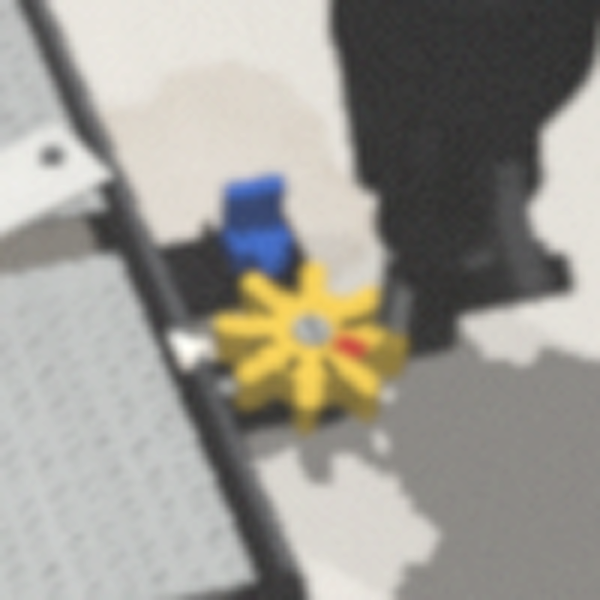

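The picture shows the red mark at crop (350,347) against the hub at (312,328): one click forward, and the slicer shifted only about 1–2 mm. I'll flick again slightly shallower.

arm_command(
  series=[-0.7,0,0,0,0,0,1,-1.4,0,0,0,0,0,1,-1.4,1.0,0,0,0,0,1,-1.4,2.4,0,0,0,0,1,-0.8,2.4,0,0,0,0,1,-0.2,2.4,0,0,0,0,1,-0.2,1.8,0,0,0,0,1,-0.2,1.2,0,0,0,0,1,-0.2,0.6,0,0,0,0,1,-0.2,0,0,0,0,0,1],
)

```text
time: 3.8
eef_pos: [0.4072, -0.1695, 0.0151]
tcp_rot: [0.995, 0.099, 0.0, -0.0]
contact_force: [0.3, -1.1, 0.2]
opening: -0.001
finger_force: 0.5
```

arm_command(
  series=[0,0,0,0,0,0,1,0,0,0,0,0,0,1],
)

```text
time: 3.97
eef_pos: [0.4069, -0.1693, 0.015]
tcp_rot: [0.995, 0.1, -0.0, -0.001]
contact_force: [0.6, 0.4, 0.4]
opening: -0.0
finger_force: 0.0
```

```bash
cat >> h.py <<'E'
def mark():
    c=vision.read_camera("side"); g=c["color"][255:310,320:385]; hsv=cv2.cvtColor(g,cv2.COLOR_BGR2HSV)
    m=cv2.inRange(hsv,(0,150,90),(9,255,255)); r=np.argwhere(m).mean(0)[::-1]+[320,255]
    w=(ray(c,r,.031)[:2]-H)*1e3; return m.sum()//255, np.round([w@X,w@Y,np.degrees(np.arctan2(w@Y,-(w@X)))],1)
E
python3 -c "
from h import *
print(rel(),telemetry.get_state()['contact_force'],telemetry.get_state()['time'],mark());look('pics/c4.png')"
```

```text
[-34.7   3.1  15. ] [0.5928128  0.42589053 0.40467739] 3.9667 (np.uint64(7), array([ 2.6, 15. , 99.9]))
```

View pics/c4.png

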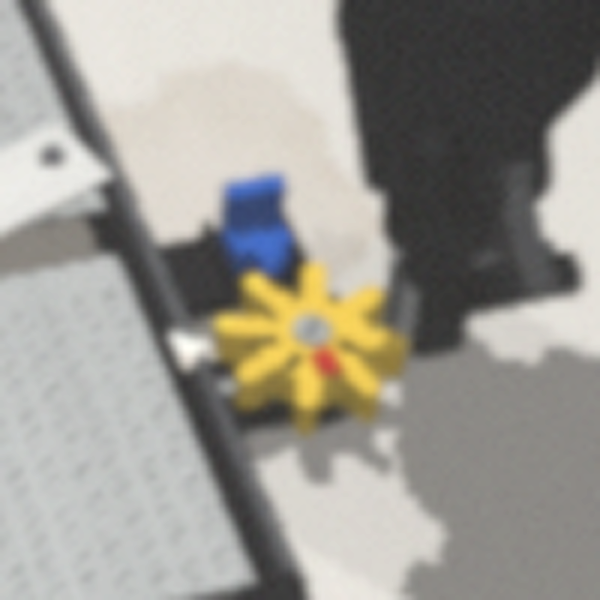

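The red mark is now at crop (328,362), towards the slicer's +y side: click 3. Two more flicks of the same kind follow.

arm_command(
  series=[-0.7,0,0,0,0,0,1,-1.3,0,0,0,0,0,1,-1.3,1.0,0,0,0,0,1,-1.3,2.4,0,0,0,0,1,-0.7,2.4,0,0,0,0,1,0,2.4,0,0,0,0,1,0,1.8,0,0,0,0,1,0,1.2,0,0,0,0,1,0,0.6,0,0,0,0,1,0,0,0,0,0,0,1],
)

```text
time: 4.9
eef_pos: [0.4072, -0.1694, 0.0151]
tcp_rot: [0.995, 0.099, 0.0, -0.0]
contact_force: [0.1, -0.1, -0.0]
opening: -0.004
finger_force: 0.5
```

arm_command(
  series=[0,0,0,0,0,0,1,0,0,0,0,0,0,1],
)

```text
time: 5.07
eef_pos: [0.4068, -0.1692, 0.0149]
tcp_rot: [0.995, 0.1, -0.0, -0.001]
contact_force: [-0.2, -0.3, 1.2]
opening: -0.001
finger_force: 0.0
```

```bash
python3 -c "
from h import *
print(rel(),telemetry.get_state()['contact_force'],telemetry.get_state()['time'],mark())"
```

```text
[-34.7   3.2  14.9] [-0.21771738 -0.32577454  1.19637854] 5.0667 (np.uint64(9), array([ 11.6,  10.4, 138.2]))
```

The mark reads 138° against an expected 135°, so the dial is on click 4. I'll make the last flick, then retract.

arm_command(
  series=[-0.7,0,0,0,0,0,1,-1.3,0,0,0,0,0,1,-1.3,1.0,0,0,0,0,1,-1.3,2.4,0,0,0,0,1,-0.7,2.4,0,0,0,0,1,0,2.4,0,0,0,0,1,0,1.8,0,0,0,0,1,0,1.2,0,0,0,0,1,0,0.6,0,0,0,0,1,0,0,0,0,0,0,1],
)

```text
time: 5.95
eef_pos: [0.4072, -0.1694, 0.0151]
tcp_rot: [0.995, 0.099, 0.0, -0.0]
contact_force: [0.1, -0.8, 0.8]
opening: -0.003
finger_force: 0.5
```

arm_command(
  series=[0,0,0,0,0,0,1,-0.7,0,0,0,0,0,1,-1.4,0,0,0,0,0,1,-1.4,0,-1.5,0,0,0,1,-1.4,1.5,-4,0,0,0,1,-1.4,3.5,-5,0,0,0,1,-1.4,6,-5,0,0,0,1,-1.4,8,-5,0,0,0,1,-1.4,8,-5,0,0,0,1],
)

```text
time: 6.7
eef_pos: [0.41, -0.2552, 0.0665]
tcp_rot: [0.995, 0.098, 0.001, 0.002]
contact_force: [0.2, -1.0, 0.5]
opening: -0.001
finger_force: 0.0
```

```bash
python3 -c "
from h import *
print(rel(),telemetry.get_state()['contact_force'],telemetry.get_state()['time'],mark());look('pics/c5.png')"
```

```text
[-48.3 -81.8  66.5] [ 0.16950501 -0.98966622  0.49335072] 6.7 (np.uint64(9), array([ 15.2,   2.3, 171.6]))
```

View pics/c5.png

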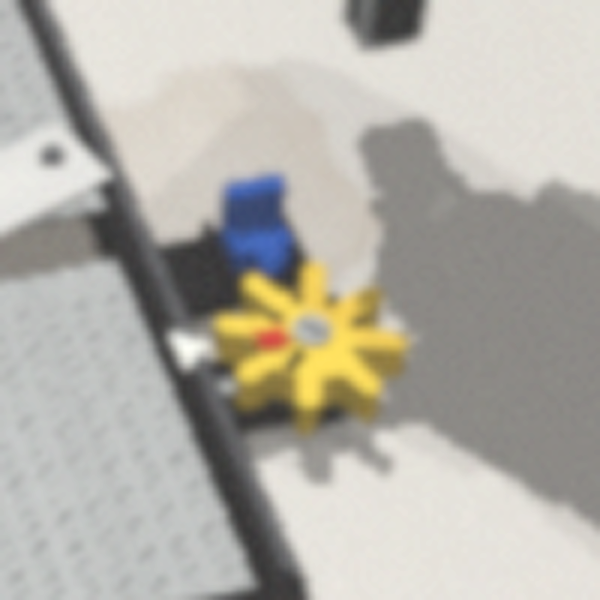

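The red mark is at crop (272,340), pointing straight at the arrow, and the dial is at rest. Next I bring the tip behind the blue tab, seen at crop (255,200).

arm_command(
  series=[2.5,0,0,0,0,0,1,5,0,0,0,0,0,1,5,-0.8,1.5,0,0,0,1,5,-1.5,3.8,0,0,0,1,5,-1.5,3.8,0,0,0,1,5,-1.5,3.8,0,0,0,1],
)

```text
time: 7.3
eef_pos: [0.4535, -0.2248, 0.0256]
tcp_rot: [0.995, 0.1, -0.002, -0.002]
contact_force: [0.2, 0.2, -0.1]
opening: 0.001
finger_force: 0.0
```

```bash
python3 -c "
from h import *
print(rel(),telemetry.get_state()['contact_force'],telemetry.get_state()['time'],mark());look('pics/c6.png')"
```

```text
[  0.3 -60.4  25.6] [ 0.20716372  0.19407531 -0.0502489 ] 7.3 (np.uint64(2), array([ 12.8,   1.4, 173.7]))
```

View pics/c6.png

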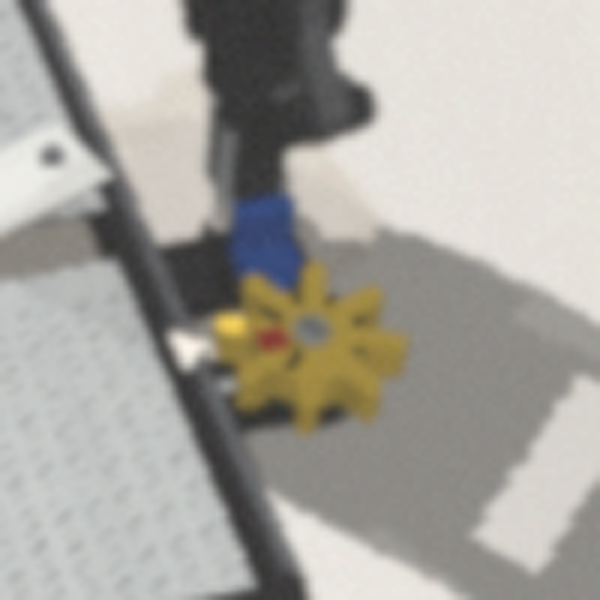

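The tip is already on the tab and has moved it about 5 mm, after step 1 had its time. I'll push on gently.

arm_command(
  series=[0,-0.1,0,0,0,0,1,0,-0.2,0,0,0,0,1,0,-0.3,0,0,0,0,1,0,-0.4,0,0,0,0,1,0,-0.4,0,0,0,0,1,0,-0.4,0,0,0,0,1],
)

```text
time: 7.9
eef_pos: [0.4546, -0.2231, 0.0274]
tcp_rot: [0.995, 0.099, 0.0, 0.0]
contact_force: [-0.2, 0.3, 0.2]
opening: -0.001
finger_force: 0.0
```

```bash
cat > b.py <<'E'
from h import *
st=telemetry.get_state();print(rel(),st['contact_force'],st['time'])
c=vision.read_camera("side");m=cv2.inRange(cv2.cvtColor(c["color"],cv2.COLOR_BGR2HSV),(100,120,40),(130,255,255))[245:290,325:365]
p=np.argwhere(m)[:,::-1]+[325,245];print("blue top row",p[:,1].min(),p.mean(0))
w=np.array([ray(c,q,.042)[:2]-H for q in p if q[1]<=p[:,1].min()+1])*1e3;print((w@Y).min(),(w@Y).mean())
E
python3 b.py
python3 - <<'E'
import sys;sys.path.insert(0,'.')
E
```

```text
[  1.7 -59.   27.4] [-0.23458445  0.26076941  0.19355984] 7.9
blue top row 258 [341.73195876 264.24742268]
-42.60120259530474 -40.611937866918545
```

```bash
python3 -c "
from h import *
look('pics/c7.png',x=342,y=262,r=30,f=10)"
```

```text
(no output)
```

View pics/c7.png

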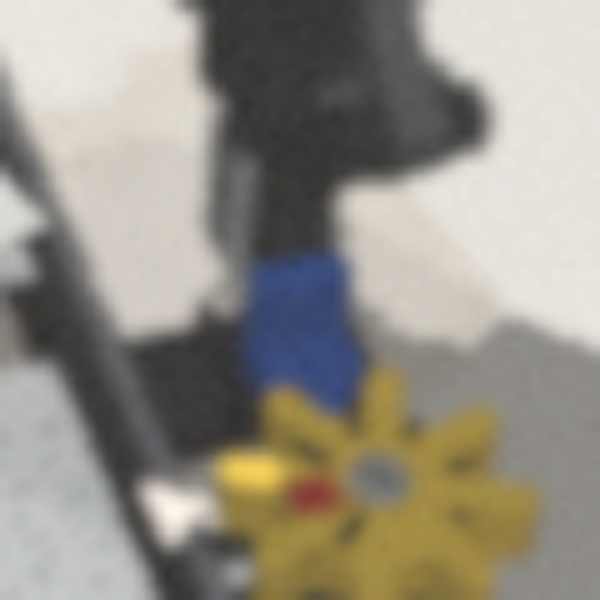

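The tab's top edge is at crop row 260, so it has moved roughly 7 mm, and there is no contact force now. I'll push further until it stops.

arm_command(
  series=[0,-0.15,0,0,0,0,1,0,-0.3,0,0,0,0,1,0,-0.45,0,0,0,0,1,0,-0.6,0,0,0,0,1,0,-0.6,0,0,0,0,1,0,-0.6,0,0,0,0,1],
)

```text
time: 8.5
eef_pos: [0.4542, -0.2188, 0.0276]
tcp_rot: [0.995, 0.1, 0.001, 0.002]
contact_force: [1.4, -5.3, -2.0]
opening: 0.001
finger_force: 2.6
```

```bash
python3 b.py
```

```text
[  2.1 -54.6  27.6] [ 1.41976377 -5.34087487 -2.0057904 ] 8.5
blue top row 259 [342.31632653 265.23469388]
-39.259259342843585 -37.788817795955694
```

The 5.3 N reaction against about 1 N of slide friction says it is at its stop. I'll hold briefly, then back off and lift.

arm_command(
  series=[0,-0.1,0,0,0,0,1,0,-0.1,0,0,0,0,1,0,-0.1,0,0,0,0,1,0,0.8,0,0,0,0,1,0,2,0,0,0,0,1,0,3,-2,0,0,0,1,0,5,-5,0,0,0,1,-1,8,-8,0,0,0,1,-1,8,-8,0,0,0,1,-1,8,-8,0,0,0,1],
)

```text
time: 9.38
eef_pos: [0.4608, -0.3008, 0.11]
tcp_rot: [0.995, 0.098, 0.002, 0.002]
contact_force: [0.0, 0.6, -0.1]
opening: 0.001
finger_force: 0.0
```

```bash
python3 b.py; python3 -c "
from h import *
print(mark());look('pics/c8.png',x=342,y=268,r=30,f=10)"
```

```text
[  -7.3 -136.3  110. ] [ 0.01822533  0.62621738 -0.11199884] 9.3833
blue top row 260 [342.63513514 265.98648649]
-36.88627339236652 -35.422394960183645
(np.uint64(7), array([ 16.7,   5.4, 162.1]))
```

View pics/c8.png

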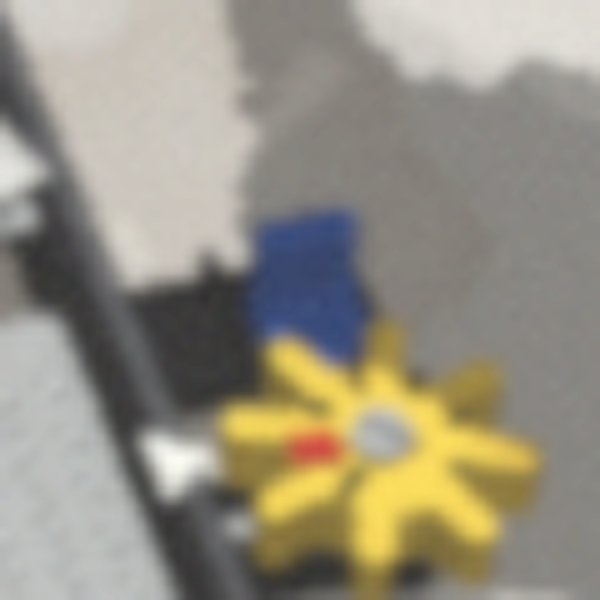

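Run:
```python
from h import *
S=np.load("side0.npy",allow_pickle=True).item()
P=lambda x,y,z: np.r_[H+(x*X+y*Y)/1e3,z/1e3]
a=proj(S,[P(0,0,31)]+[P(1.5,y,42) for y in(-52,-50,-48,-46,-44,-42,-40)]);print(a[1:]-a[0])
```

```text
[[-10.05705708 -24.28470642]
 [ -9.69656321 -23.53192266]
 [ -9.33490402 -22.77670546]
 [ -8.97207383 -22.01904299]
 [ -8.60806695 -21.25892337]
 [ -8.24287766 -20.49633461]
 [ -7.87650017 -19.73126466]]
```

The side view shows the tab against the dial and the mark at the arrow. I'll measure the slide's travel to sub-pixel relative to the white arrow, before against now.

```bash
cat > tr.py <<'E'
from h import *
def feat(c):
    g=c["color"].astype(float); up=lambda a:cv2.resize(a,None,fx=10,fy=10,interpolation=cv2.INTER_CUBIC)
    x0,y0=315,240; p=up(g[y0:310,x0:380].astype(np.float32)); hsv=cv2.cvtColor(np.clip(p,0,255).astype(np.uint8),cv2.COLOR_BGR2HSV)
    bl=cv2.inRange(hsv,(100,130,40),(130,255,255)); ye=cv2.inRange(hsv,(18,110,60),(35,255,255))
    def box(m):
        k,l,s,ce=cv2.connectedComponentsWithStats(m);i=1+np.argmax(s[1:,4]);return l==i,s[i]
    b,sb=box(bl); y,sy=box(ye)
    return np.array([sb[0],sb[1],sb[0]+sb[2],sb[1]+sb[3]])/10, np.array([sy[0],sy[1],sy[0]+sy[2],sy[1]+sy[3]])/10
if __name__=="__main__":
    a,b=feat(np.load("side0.npy",allow_pickle=True).item()); c,d=feat(vision.read_camera("side")); 
    print(a,b);print(c,d);print("blue",c-a,"dial",d-b)
E
python3 tr.py
```

```text
[21.4 21.5 31.8 29.4] [19.8 28.2 51.  55.8]
[23.8 26.9 32.4 33. ] [19.1 30.5 50.8 58.1]
blue [2.4 5.4 0.6 3.6] dial [-0.7  2.3 -0.2  2.3]
```

Run:
```python
from h import *
a=np.load("side0.npy",allow_pickle=True).item()["color"].astype(int);b=vision.read_camera("side")["color"].astype(int)
for n,g,x in(("old",a,slice(338,344)),("new",b,slice(342,348))):
    p=g[248:276,x].mean(1); print(n);print([(248+i,*p[i].round().astype(int)) for i in range(len(p))])
```

```text
old
[(248, np.int64(134), np.int64(140), np.int64(144)), (249, np.int64(134), np.int64(140), np.int64(144)), (250, np.int64(134), np.int64(140), np.int64(144)), (251, np.int64(134), np.int64(140), np.int64(144)), (252, np.int64(133), np.int64(136), np.int64(139)), (253, np.int64(130), np.int64(122), np.int64(120)), (254, np.int64(128), np.int64(95), np.int64(84)), (255, np.int64(124), np.int64(76), np.int64(55)), (256, np.int64(107), np.int64(64), np.int64(46)), (257, np.int64(86), np.int64(54), np.int64(43)), (258, np.int64(76), np.int64(50), np.int64(42)), (259, np.int64(73), np.int64(50), np.int64(41)), (260, np.int64(74), np.int64(50), np.int64(42)), (261, np.int64(80), np.int64(52), np.int64(42)), (262, np.int64(94), np.int64(58), np.int64(43)), (263, np.int64(114), np.int64(67), np.int64(47)), (264, np.int64(126), np.int64(72), np.int64(49)), (265, np.int64(124), np.int64(71), np.int64(48)), (266, np.int64(112), np.int64(65), np.int64(46)), (267, np.int64(94), np.int64(58), np.int64(44)), (268, np.int64(83), np.int64(56), np.int64(46)), (269, np.int64(72), np.int64(67), np.int6
[... 989 characters left out ...]
nt64(47)), (262, np.int64(82), np.int64(56), np.int64(47)), (263, np.int64(79), np.int64(56), np.int64(47)), (264, np.int64(78), np.int64(55), np.int64(47)), (265, np.int64(77), np.int64(53), np.int64(44)), (266, np.int64(80), np.int64(53), np.int64(43)), (267, np.int64(81), np.int64(52), np.int64(41)), (268, np.int64(85), np.int64(54), np.int64(42)), (269, np.int64(86), np.int64(54), np.int64(42)), (270, np.int64(87), np.int64(55), np.int64(43)), (271, np.int64(85), np.int64(58), np.int64(48)), (272, np.int64(85), np.int64(68), np.int64(63)), (273, np.int64(84), np.int64(86), np.int64(89)), (274, np.int64(75), np.int64(108), np.int64(121)), (275, np.int64(64), np.int64(128), np.int64(147))]
```

The travel reading of 7–12 mm is ambiguous. I'll clear the arm and check from the top.

arm_command(
  series=[0,2,-4,0,0,0,1,0,4,-8,0,0,0,1,0,7,-11,0,0,0,1,0,10,-14,0,0,0,1,0,13,-14,0,0,0,1,0,16,-14,0,0,0,1,0,19,-14,0,0,0,1,0,22,-14,0,0,0,1,0,22,-14,0,0,0,1],
)

```text
time: 10.38
eef_pos: [0.5025, -0.5167, 0.2439]
tcp_rot: [0.995, 0.098, -0.001, -0.001]
contact_force: [-0.5, 0.5, -0.7]
opening: 0.001
finger_force: 0.0
```

Run:
```python
from h import *
ims=[]
for n,(x,y) in (("top",(214,248)),("side",(344,272))):
    old=np.load(f"{n}0.npy",allow_pickle=True).item(); c=vision.read_camera(n)
    for k,i in(("old",old),("new",c)):
        g=i["color"][y-24:y+24,x-24:x+24]; ims.append(cv2.resize(g,None,fx=6,fy=6,interpolation=cv2.INTER_CUBIC))
        hsv=cv2.cvtColor(cv2.resize(i["color"],None,fx=4,fy=4,interpolation=cv2.INTER_CUBIC)[(y-24)*4:(y+24)*4,(x-24)*4:(x+24)*4],cv2.COLOR_BGR2HSV)
        o=[]
        for lo,hi in(((95,110,40),(130,255,255)),((18,100,60),(35,255,255))):
            m=cv2.inRange(hsv,lo,hi);p=np.argwhere(m)[:,::-1]/4;o.append(p.mean(0));print(n,k,len(p),p.mean(0).round(2),p.min(0),p.max(0))
        print("  diff",(o[0]-o[1]).round(2))
cv2.imwrite("pics/c9.png",np.clip(np.vstack([np.hstack(ims[:2]),np.hstack(ims[2:])])*1.4,0,255).astype(np.uint8))
T=np.load("top0.npy",allow_pickle=True).item();P=lambda x,y,z: np.r_[H+(x*X+y*Y)/1e3,z/1e3]
a=proj(T,[P(0,-50,35),P(0,-40,35)]);print(a[1]-a[0])
```

```text
top old 1271 [38.01 22.96] [32.75 17.75] [42.75 28.  ]
top old 3876 [20.11 26.59] [ 9.   15.25] [31.25 38.25]
  diff [17.91 -3.63]
top new 1151 [32.81 23.25] [26.75 18.25] [37.25 27.75]
top new 3923 [18.25 26.32] [ 7.  14.5] [29.5  37.75]
  diff [14.56 -3.07]
side old 1824 [21.35 14.21] [16.    6.25] [27.  21.5]
side old 8009 [29.41 34.12] [14.5 20. ] [46.   47.75]
  diff [ -8.06 -19.91]
side new 1704 [22.59 18.4 ] [17.  11.5] [28.   25.25]
side new 7825 [29.4  36.26] [14. 22.] [45.5  47.75]
  diff [ -6.81 -17.86]
[-3.97796745  0.83142796]
```

View pics/c9.png

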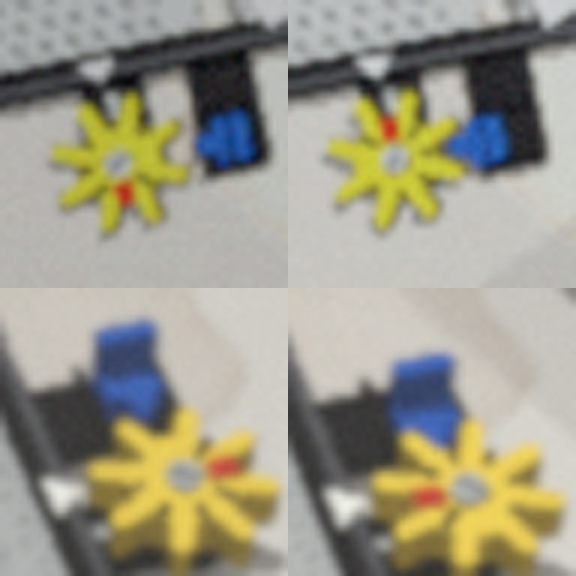

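```bash
python3 -c "
from h import *
print(ctrl.sign_off())"
```

```text
the job is handed in; nothing more can be done
None
```

I handed the job in with the dial four clicks on and its red mark at the white arrow; I put the lock slide home from about 9 mm of measured travel and a firm stop, the slicer shifted about 5 mm, and I viewed 12 pictures, two over the limit of 10.

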